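# Screw the lid on the packed storage jar

### The arm

A 6-joint arm with a two-finger parallel gripper is mounted at the origin on the work surface. World frame = base frame: x ahead of the robot, y to its left, z up, the work surface at z = 0. Lengths are in m, angles in rad, forces in N, time in s.
With the tool pointing down it reaches from about 0.35 to 0.975 m from the base axis. Payload 4.9 kg.
Tool frame: the origin (TCP) lies midway between the tips of the shut fingers; the grasp point (between the pads) lies 19 mm behind it; z points along the fingers, y is the line along which they close (so a half turn about z gives the same grasp; the last joint's range is limited). The gripper opens to 85 mm and grips with 20 to 120 N. Pads are 22 mm wide; open, the fingers measure 114 mm over their backs; the gripper's body (76 mm by 85 mm) begins 54 mm behind the grasp point. The pads swing forward as they close: fully open they stand 13 mm farther back than shut.
Start: joints at [-1.425, 0.053, 1.613, -0, 1.476, -0.119], TCP at [0.164, -0.603, 0.231] pointing down, gripper open.
Joint ranges: [-3.01, 3.01], [-1.01, 2.22], [0.06, 2.58], [-1.02, 4.17], [0.09, 2.62], [-3.14, 3.14]. Speed limits (rad/s): [2.57, 2.57, 3.14, 3.14, 3.14, 3.14].

### API

Orientations are given as a unit quaternion [w, x, y, z].
In Python, from plant import * gives the robot as it stands.
- The arm moves only by the tool jog_arm, never from a script. Its argument "targets" is a list of rows, each a list of 3 entries, a list of its own where there are three numbers: the shift along the tool's x, y, z in units of 25 mm (1.0 is 25 mm), then the turn, a rotation vector about the tool's x, y, z in units of 8 degrees (1.0 is 8 degrees), then the opening in per cent of the stroke, from 0 (shut) to 100 (fully open). A call has 1 to 8 rows; each row is the pose to reach, as a shift and turn from the pose commanded when the call began, along the tool's axes at that moment; what a row does not reach only later rows make up. A row lasts 1/8 s, in which the tool goes at most 62.5 mm and 10.7 degrees, less where a joint would pass 70% of its speed; a pose out of reach is approached as far as the arm can. A call with a gripper value outside its range is refused whole. The fingers move at their own pace and stop on an object; the grip force is fixed at half the most. Time passes only in rows, so rows that repeat a pose let the fingers close. It gives the time, the measured TCP pose, the force, the opening and the grip force at its end, in the units of the state.
- state(): the state, without advancing time (a new reading comes with each control period).
- grab_frame(name): name is "scene" or "top"; returns (picture, depth): 400x640x3 uint8, red, green, blue; 400x640 float32, m along the optical axis (not along the pixel's ray), 0 where there is no reading.
- camera_params(name): a dict with "fovy" (degrees; the focal length in pixels is half the picture's height over the tangent of half this angle, whatever the lens; pixels are square), "cx", "cy" (the principal point, pixels), "dist" ([k1, k2, p1, p2, k3] as OpenCV has them; the pictures are not rectified), "rvec" (rotation vector, rad) and "tvec" (3), from world to camera coordinates, as OpenCV has them. Camera axes: x right, y down, z forward; pixel columns grow to the right and rows downward; lengths in m; the calibration is good to about 2 mm. A picture is of the moment at which its call begins. camera_params takes no time and is no camera call.
- job_done(): hands the job in; it is judged then, once.
The state is a dict: "time": time; "joint_pos": joint angles; "joint_vel": joint speeds; "joint_efforts": joint torques, N m; "tool_pos": TCP position; "tool_rot": TCP orientation; "contact_force": force on the tool from outside, world axes, zero at the start; "ft_torque": the same for the moment, N m; "gripper_width": opening from 0.0 (shut) to 1.0 (fully open); "grasp_force": force on a finger pad.
Only numpy, scipy, OpenCV 4.12 (cv2) and the standard library are available. Lean on these libraries where they do the work, as an engineer would, in place of code of your own. Each camera call takes 0.05 s, during which the arm holds its last target. There are 200 camera calls.

### The job

Close the open white jar standing in the foam of the packing carton with its own lid, the larger grey one with a bar grip that lies on the table. Set the lid level on the neck, turn it gently backwards (anticlockwise seen from above) until it drops into its thread, then screw it clockwise fully down until it is snug, and let go. Never force it down or against a stop, and leave everything else where it is.

Things in the scene. Friction and masses are not known exactly. Their poses are not given: they have to be found in the camera images.
- lid: The jar's lid: grey, round, 68 mm across, 43 mm high in all, 60 g; starts on the table, open side down. Origin: centre of its underside (skirt's edge); z up, x along the bar. Skirt 19 mm high, bore 62 mm; top plate from 19 to 23 mm; on it the bar grip, 50 mm long (x), 14 mm thick (y), from 23 to 43 mm.
- lid_grip (a point): Middle of the lid's bar grip, 33 mm above the lid's origin, on its axis.
- lid_lugs (a point): Point on the lid's axis, 4.2 mm above its origin, level with the two round lugs (4.4 mm thick) that point inwards from the skirt, one under each end of the bar (+x and -x), tips 25.5 mm from the axis. The lid turned by half a turn is the same lid.
- jar: The open white jar in the carton, body 82 mm across. Origin: centre of the rim of its mouth, 155 mm above the table; z up, axes turned as the carton's. Neck 47 mm across at the rim, 59 mm over the thread. Contact with the lid must stay below 35 N in all: push down with 4 to 8 N; 0.1 to 0.2 N m makes it snug, 0.3 N m can be too much.
- jar_ledge (a point): On the axis, 6 mm below the rim: two ledges (the thread's top) carry the lugs. Two gaps half a turn apart, 11 mm wide, part them. On each gap's anticlockwise side stands a tooth 4.5 mm above the ledge: lugs turned clockwise on the ledge jam on it; turned anticlockwise (from above) they drop into the gaps. The lid's origin is then 8 mm below the rim on the ledge, 16 mm in the gaps.
- jar_home (a point): On the jar's axis, 19 mm below the rim: where the lid's origin is when screwed home, its plate on the rim, about 1.2 to 1.6 rad clockwise of the gaps; the thread falls 3.6 mm per rad, with 1 mm of play. The neck's own turn is not exactly known: the line through the two gaps lies within 0.7 rad, either way, of this point's x axis.
- jar_foot (a point): Middle of the jar's underside in the foam, 94 mm below the rim. The foam lets the whole jar sink about 1.1 mm per N pushed down (20 mm at most) and rise again by itself, and twist about its axis 0.17 rad per N m. Friction of the parts is about 0.6.
- carton: Open cardboard carton filled with grey foam, 240 x 240 x 85 mm high, foam top 55 mm above its underside. Origin: centre of its underside; the jar stands at (-40, -40) mm in its frame. It does not move.
- small_lid: Bystander: grey lid like the right one but only 47 mm across, bar 34 mm long; it fits nothing here. Origin: centre of its underside. It may lie in any of three places with the lid and the tape roll.
- tape_roll: Bystander: cardboard-brown roll of tape lying flat, 100 mm across, 48 mm high. Origin: centre of its underside.
- closed_jar: Bystander: small closed white jar standing on the foam, 56 mm across, 90 mm high, at about (65, 65) mm in the carton's frame. Origin: centre of its underside.
- parcel: Bystander: small cardboard parcel, 100 x 75 x 60 mm. Origin: centre of its underside.
- sorting_tray: Bystander: clear tray with six compartments, 150 x 100 x 25 mm. Origin: centre of its underside.
- mug: Bystander: blue mug, 76 mm across, 90 mm high. Origin: centre of its underside.
- pen_box: Bystander: grey flat case, 130 x 30 x 18 mm. Origin: centre of its underside.

How it is judged:
On the way, in this order (a step that is already met when the one before it is completed fails the run):
1. the lid's lugs have dropped into the gaps of the thread, level, before it is screwed down (horizontal distance between lid and jar below 0.003 m and angle between the z axis of lid and the z axis of jar, either way round below 0.06 rad and z of lid in the frame of jar between -0.0175 and -0.0135 m), for 0.1 s.
2. the lid is screwed fully down (horizontal distance between lid and jar below 0.003 m and angle between the z axis of lid and the z axis of jar, either way round below 0.06 rad and z of lid in the frame of jar below -0.0182 m), for 0.1 s.
At the end, for the whole second after the job is handed in: The lid sits level on the jar (within 3 mm of its axis, tilted less than 0.06 rad), fully down (its underside at least 18.2 mm below the rim), snug (still drawn against the jar with more than 3 N after release, its own weight being 0.6 N), at rest and released (all of step 2 and contact force between lid and jar above 3 N and linear speed of lid below 0.01 m/s); the robot touches nothing.
It fails at once if the lid is forced on the jar: more than 35 N between them (contact force between lid and jar above 35 N).
It fails at once if a bystander is moved more than 30 mm (distance of any of small_lid, tape_roll, closed_jar, parcel, sorting_tray, mug, pen_box from where it was at the start of the episode above 0.03 m).
It also fails if it takes over 72 s, if anything falls off the work surface, if the arm or the gripper's body presses on something with over 40 N, if the wrist force passes 120 N, or if a joint passes its speed limit or range.

## Working session

There is one attempt and no reset: what is moved stays moved. The work goes in short steps, Python scripts to look and compute and a tool call to move; the robot and the scene stay as the last step left them, time stands still between calls to the robot, and variables do not carry over. Pictures are saved under pics/ and viewed, at most 10 in all, crops included, and the job is handed in when it is done.

Besides the shell and the picture viewer there is one more tool, called after "Request:" as name(argument=value, ...), one argument or row to a line, values as JSON. jog_arm: Moves the arm, as the interface text tells. Its arguments: {"type":"object","properties":{"targets":{"type":"array"}},"required":["targets"]}

```bash
mkdir -p pics
cat > h.py <<'E'
from plant import *
import numpy as np, cv2
def cam(n):
    p=camera_params(n); f=200/np.tan(np.radians(p["fovy"])/2)
    K=np.array([[f,0,p["cx"]],[0,f,p["cy"]],[0,0,1.]])
    return K,np.array(p["dist"],float),cv2.Rodrigues(np.array(p["rvec"],float))[0],np.array(p["tvec"],float)
def back(n,uv,d=None,z=None):
    K,D,R,t=cam(n); uv=np.array(uv,float).reshape(-1,1,2)
    r=cv2.undistortPoints(uv,K,D)[:,0]; r=np.c_[r,np.ones(len(r))]
    c=-R.T@t; w=r@R
    s=np.asarray(d,float) if d is not None else (z-c[2])/w[:,2]
    return c+w*np.reshape(s,(-1,1))
def cloud(n,depth):
    v,u=np.nonzero(depth>0)
    return u,v,back(n,np.c_[u,v],d=depth[v,u])
def save(n,im): cv2.imwrite("pics/"+n+".png",im[:,:,::-1])
E
python3 - <<'E'
from h import *
s=state();print(s)
for n in("scene","top"):
    im,d=grab_frame(n);save(n+"0",im);np.save(n+"0.npy",d);K,D,R,t=cam(n);print(n,K[0,0],-R.T@t,R[2],D)
E
```

```text
{'time': 0.0, 'joint_pos': array([-1.42495226e+00,  5.33059547e-02,  1.61430468e+00, -2.91527342e-05,
        1.47603351e+00, -1.18993263e-01]), 'joint_vel': array([-0.00045462, -0.00119856, -0.00030565, -0.00037194, -0.00153879,
       -0.00068942]), 'joint_efforts': array([-8.27860072e-05, -3.93685842e+01, -3.70169699e+01, -1.51815393e-04,
        6.99008509e-03,  3.54837844e-06]), 'tool_pos': array([ 0.16349844, -0.60257512,  0.23008822]), 'tool_rot': array([-1.02545750e-03,  9.91244747e-01,  1.32033329e-01, -2.82788595e-05]), 'contact_force': array([-0.07389558, -0.69116459,  0.24931929]), 'ft_torque': array([-0.01170001,  0.05098673,  0.00945326]), 'grasp_force': 0.0, 'gripper_width': 1.0001659721011673}
scene 445.9641916417911 [ 0.91608235 -0.7956054   1.08309522] [-0.27884982  0.5789676  -0.7661849 ] [0.04127593 0.         0.         0.         0.        ]
top 433.89861736515957 [ 0.46262025 -0.06928347  1.39188443] [ 0.06604722  0.00408017 -0.99780816] [-0.07604522  0.          0.          0.          0.        ]
```

View pics/top0.png

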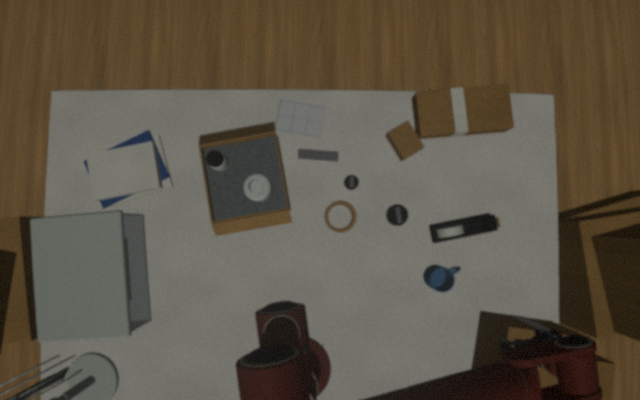

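View pics/scene0.png

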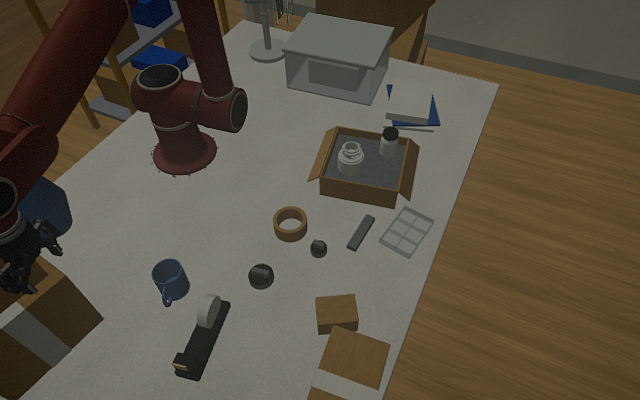

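The top view shows the lid near (397,215), the small lid near (351,182) and the open jar near (257,187). In the scene view the lid is near (261,276) and the jar near (351,152). Next, one composite of enlarged crops.

Run:
```python
from h import *
T=cv2.imread("pics/top0.png");S=cv2.imread("pics/scene0.png")
def c(im,u,v,r,k): 
    o=cv2.resize(im[v-r:v+r,u-r:u+r],None,fx=k,fy=k,interpolation=cv2.INTER_CUBIC)
    o=cv2.convertScaleAbs(o,alpha=1.6)
    for i in range(0,2*r,10): cv2.line(o,(i*k,0),(i*k,5),(0,0,255),1);cv2.line(o,(0,i*k),(5,i*k),(0,0,255),1)
    return cv2.resize(o,(300,300))
cv2.imwrite("pics/c0.png",np.vstack([np.hstack([c(T,397,215,20,15),c(T,257,187,20,15)]),np.hstack([c(S,261,276,20,15),c(S,351,152,20,15)])]))
d=np.load("top0.npy");u,v,P=cloud("top",d)
for (a,b,zl,zh,r) in ((397,215,.015,.06,18),(257,187,.14,.17,20),(351,182,.015,.06,14)):
    m=(np.hypot(u-a,v-b)<r)&(P[:,2]>zl)&(P[:,2]<zh);Q=P[m]
    (x,y),R=cv2.minEnclosingCircle(Q[:,:2].astype(np.float32));print(m.sum(),Q.mean(0),x,y,R,Q[:,2].max())
    if zl<.1:
        B=Q[Q[:,2]>Q[:,2].max()-.012];print(len(B),B.mean(0),cv2.minAreaRect(B[:,:2].astype(np.float32)))
    else: print(np.histogram(Q[:,2],8))
for uv in((220,200),(200,125),(275,120),(290,215),(217,232)):
    print(uv,back("top",[uv],d=[d[uv[1],uv[0]]]))
```

```text
350 [ 0.48901199 -0.30976067  0.02571676] 0.48929572105407715 -0.31078997254371643 0.03398214280605316 0.04783019337824701
65 [ 0.48719758 -0.30993329  0.04177973] ((0.48888054490089417, -0.3097362220287323), (0.0478350967168808, 0.013988141901791096), 7.5079345703125)
194 [0.56586854 0.12015366 0.15031406] 0.5654171109199524 0.12035676091909409 0.03009921684861183 0.16020111522387803
(array([12, 11, 35, 46, 31, 30, 23,  6]), array([0.14055199, 0.14300813, 0.14546427, 0.14792041, 0.15037655,
       0.15283269, 0.15528883, 0.15774497, 0.16020112]))
172 [ 0.59116418 -0.16468492  0.0281146 ] 0.5920901298522949 -0.1655636727809906 0.02358117327094078 0.04718607046469003
54 [ 0.59254588 -0.16577364  0.0418233 ] ((0.5924258828163147, -0.16584430634975433), (0.0321989580988884, 0.013156061060726643), 0.7877283096313477)
(220, 200) [[0.52828544 0.24384807 0.05338197]]
(200, 125) [[0.77591433 0.32879272 0.00160601]]
(275, 120) [[0.79248036 0.08225965 0.00586948]]
(290, 215) [[0.4838818  0.02466737 0.06647738]]
(217, 232) [[0.4293405  0.24926641 0.06035354]]
```

View pics/c0.png

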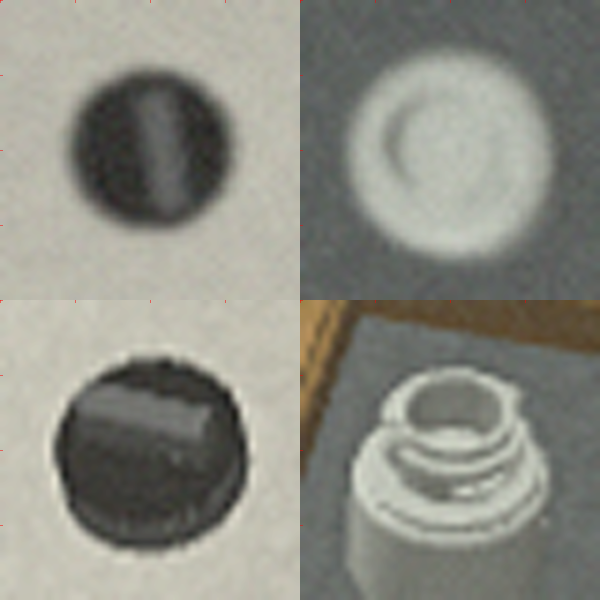

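The crops show the lid's bar running from about (397,207) to (400,223) in the top view, and the jar rim centred at about (351.8,146.7) in the scene view. There seem to be thread teeth at the rim's right and left. I'll enlarge the jar and compute the poses.

Run:
```python
from h import *
S=cv2.imread("pics/scene0.png")
o=cv2.resize(S[136:166,331:371],None,fx=20,fy=20,interpolation=cv2.INTER_CUBIC);o=cv2.convertScaleAbs(o,alpha=1.3)
b=back("top",[(377+150/7.5,195+90/7.5),(377+172/7.5,195+208/7.5)],z=.043);print("bar",b,b.mean(0))
b2=back("scene",[(241+82/7.5,256+100/7.5),(241+208/7.5,256+122/7.5)],z=.043);print("bar scene",b2.mean(0),np.diff(b2,axis=0))
print("lid skirt top z.023",back("top",[(397.3,214.7)],z=.021))
print("jar rim scene",back("scene",[(351.7,146.7)],z=.155))
print("jar body top",back("top",[(257,187.7)],z=.13))
for n in("scene","top"):
    d=np.load(n+"0.npy");u,v,P=cloud(n,d)
    for z0,z1 in((.14,.147),(.15,.165)):
        m=(np.hypot(*(P[:,:2]-[.566,.12]).T)<.05)&(P[:,2]>z0)&(P[:,2]<z1);Q=P[m];print(n,m.sum(),Q.mean(0),(Q.min(0)+Q.max(0))/2)
    m=(np.hypot(*(P[:,:2]-[.62,.22]).T)<.08)&(P[:,2]>.12)&(P[:,2]<.16)&(P[:,1]>.17);print("closed",P[m].mean(0) if m.any() else 0)
# rim circle & angle ticks overlay
c=np.array([.5655,.1204]);K,D,R,t=cam("scene")
for r,z in((.0235,.155),(.0295,.149)):
    a=np.linspace(0,2*np.pi,200);X=np.c_[c[0]+r*np.cos(a),c[1]+r*np.sin(a),np.full(200,z)]
    uv=cv2.projectPoints(X,cv2.Rodrigues(R)[0],t,K,D)[0][:,0]
    for p in uv: cv2.circle(o,tuple(int(x) for x in (p-[331,136]+.5)*20),1,(0,0,255),-1)
for k in range(12):
    a=k*np.pi/6;X=np.array([[c[0]+.033*np.cos(a),c[1]+.033*np.sin(a),.149]])
    p=cv2.projectPoints(X,cv2.Rodrigues(R)[0],t,K,D)[0][0,0]
    cv2.putText(o,str(k*30),tuple(int(x) for x in (p-[331,136]+.5)*20),0,.5,(255,0,0),1)
cv2.imwrite("pics/jar.png",o[:600])
```

```text
bar [[ 0.51218963 -0.30652325  0.043     ]
 [ 0.4633321  -0.31563733  0.043     ]] [ 0.48776086 -0.31108029  0.043     ]
bar scene [ 0.49482126 -0.31449044  0.043     ] [[0.04519018 0.01125474 0.        ]]
lid skirt top z.023 [[ 0.48864484 -0.31131641  0.021     ]]
jar rim scene [[0.57037466 0.11824034 0.155     ]]
jar body top [[0.56159067 0.11786008 0.13      ]]
scene 47 [0.56848977 0.11852582 0.14340104] [0.56900147 0.11742311 0.14355901]
scene 102 [0.57020247 0.1148041  0.15385483] [0.57076359 0.11670754 0.15496809]
closed [0.6506006  0.23401983 0.13953683]
top 41 [0.56465788 0.12112887 0.14438839] [0.56529205 0.12131923 0.1437522 ]
top 94 [0.56628695 0.11906072 0.15401853] [0.56628394 0.1192165  0.1551844 ]
closed [0.64591386 0.24268883 0.14201507]
```

View pics/jar.png

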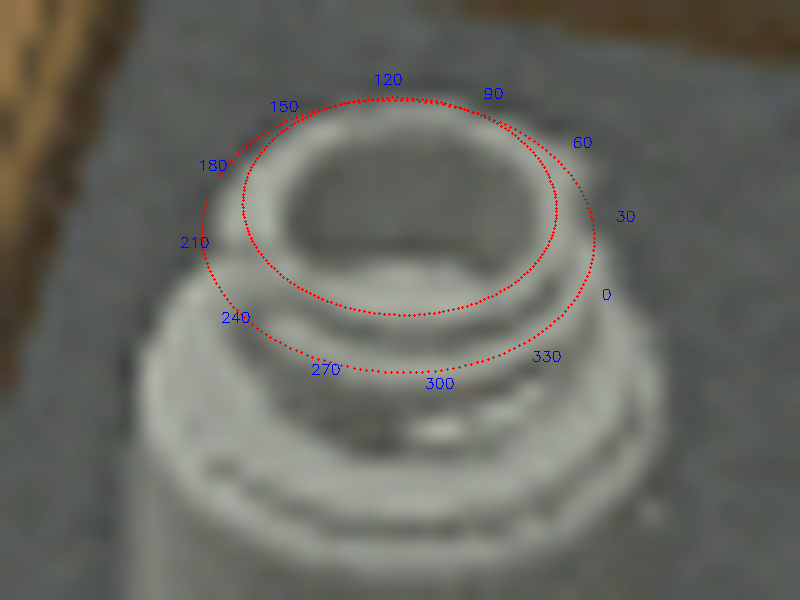

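The rim matches the projected circle to within about 1 mm. A tooth shows on the right near 40–50°, around (575,175), so the gap should be clockwise of it. I'll move over the lid, keeping high above the mug.

Request:
jog_arm(
  targets=[
    [[1.96, -0.98, 0], [0, 0, -1.3], 60],
    [[3.92, -1.96, 0], [0, 0, -2.6], 50],
    [[5.87, -2.94, 0], [0, 0, -3.9], 50],
    [[7.83, -3.92, 0], [0, 0, -5.2], 50],
    [[9.79, -4.89, 0], [0, 0, -6.5], 50],
    [[11.75, -5.87, 0], [0, 0, -7.8], 50],
    [[13.7, -6.85, 0], [0, 0, -9.1], 50],
    [[15.66, -7.83, 0], [0, 0, -10.4], 50],
  ],
)

```text
time: 1.1
tool_pos: [0.4911, -0.3103, 0.2308]
tool_rot: [-0.0, 0.651, 0.759, -0.0]
contact_force: [0.4, -0.4, -0.7]
gripper_width: 0.502
grasp_force: 0.0
```

Request:
jog_arm(
  targets=[
    [[0, 0, 0.6], [0, 0, -1.32], 50],
    [[0, 0, 1.2], [0, 0, -2.64], 50],
    [[0, 0, 1.8], [0, 0, -3.96], 50],
    [[0, 0, 2.4], [0, 0, -5.28], 50],
    [[0, 0, 3.0], [0, 0, -6.6], 50],
    [[0, 0, 3.6], [0, 0, -7.92], 50],
    [[0, 0, 4.2], [0, 0, -9.24], 50],
    [[0, 0, 4.6], [0, 0, -10.5], 50],
  ],
)

```text
time: 2.1
tool_pos: [0.4895, -0.3113, 0.1147]
tool_rot: [-0.001, -0.024, 1.0, 0.001]
contact_force: [0.4, 0.2, -1.0]
gripper_width: 0.501
grasp_force: 0.0
```

Run:
```python
from h import *
s=state();w,x,y,z=s["tool_rot"];print(s["tool_pos"],2*np.arctan2(y,x),s["joint_pos"],s["time"])
im,d=grab_frame("scene")
K,D,R,t=cam("scene")
o=cv2.resize(im[236:296,221:301],None,fx=10,fy=10,interpolation=cv2.INTER_CUBIC);o=cv2.convertScaleAbs(o,alpha=1.8)
p=s["tool_pos"]
X=np.array([p,[p[0],p[1],.043],[.4885,-.311,.043]])
for q in cv2.projectPoints(X,cv2.Rodrigues(R)[0],t,K,D)[0][:,0]:
    cv2.circle(o,tuple(int(a) for a in (q-[221,236]+.5)*10),5,(255,0,0),1)
save("over",o)
```

```text
[ 0.48952289 -0.31126647  0.11474551] 3.188780019686829 [-6.94652570e-01  4.82949627e-02  1.81888699e+00  5.26293496e-05
  1.27657699e+00 -2.31265158e+00] 2.1
```

View pics/over.png

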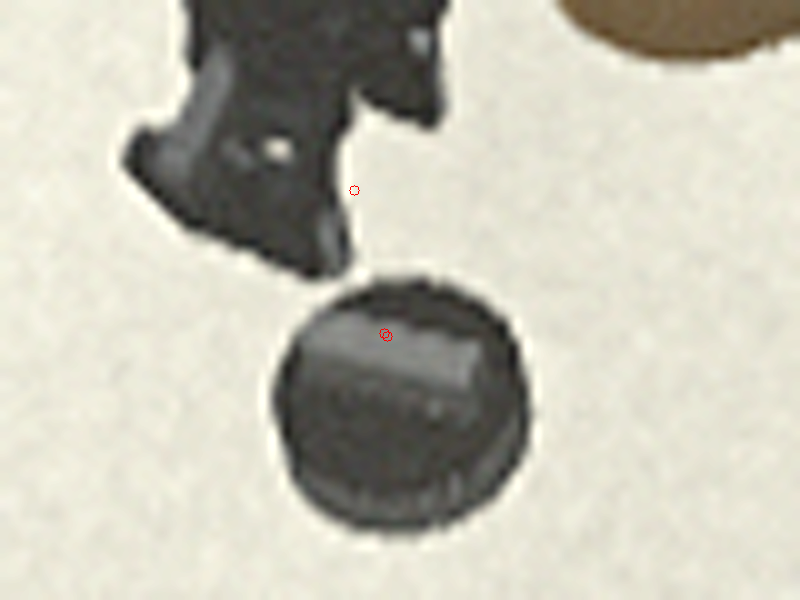

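The lid's bar centre is at about (390,350) in the crop, against a projected TCP foot at (386,335). They agree to about 2–3 mm, so I'll grasp.

Request:
jog_arm(
  targets=[
    [[0, 0, 1.2], [0, 0, -1.1], 45],
    [[0, 0, 2.4], [0, 0, -1.1], 40],
    [[0, 0, 3.2], [0, 0, -1.1], 35],
    [[0, 0, 3.55], [0, 0, -1.1], 35],
    [[0, 0, 3.55], [0, 0, -1.1], 35],
    [[0, 0, 3.55], [0, 0, -1.1], 20],
    [[0, 0, 3.55], [0, 0, -1.1], 5],
    [[0, 0, 3.55], [0, 0, -1.1], 5],
  ],
)

```text
time: 3.15
tool_pos: [0.4912, -0.3126, 0.0292]
tool_rot: [0.001, -0.097, 0.995, -0.001]
contact_force: [-0.9, 0.9, 3.6]
gripper_width: 0.144
grasp_force: 61.9
```

Request:
jog_arm(
  targets=[
    [[0, 0, -1.5], [0, 0, 0], 5],
    [[0, 0, -4], [0, 0, 0], 5],
    [[0, 2, -6.4], [0, 0, 0.4], 5],
    [[-1.2, 4, -8.4], [0, 0, 0.8], 5],
    [[-1.8, 6.2, -8.4], [0, 0, 1.2], 5],
    [[-2.7, 8.4, -8.4], [0, 0, 1.6], 5],
    [[-3.5, 10.6, -8.4], [0, 0, 2.0], 5],
    [[-4.3, 12.8, -8.4], [0, 0, 2.5], 5],
  ],
)

```text
time: 4.15
tool_pos: [0.5325, 0.0187, 0.2376]
tool_rot: [0.0, 0.078, 0.997, -0.0]
contact_force: [0.8, 0.1, -0.8]
gripper_width: 0.144
grasp_force: 61.3
```

Request:
jog_arm(
  targets=[
    [[-0.8, 1.6, 0], [0, 0, 0.3], 5],
    [[-1.5, 2.8, 0], [0, 0, 0.6], 5],
    [[-1.9, 3.3, 0], [0, 0, 0.8], 5],
    [[-1.9, 3.4, 0], [0, 0, 0.8], 5],
    [[-1.9, 3.4, 0], [0, 0, 0.8], 5],
  ],
)

```text
time: 4.78
tool_pos: [0.5921, 0.0932, 0.2372]
tool_rot: [-0.0, 0.132, 0.991, -0.0]
contact_force: [-0.0, -0.1, -0.9]
gripper_width: 0.146
grasp_force: 61.3
```

```bash
cat > look.py <<'E'
from h import *
import sys
s=state();w,x,y,z=s["tool_rot"];yaw=2*np.arctan2(y,x)%(2*np.pi)
p=s["tool_pos"];print(p.round(4),"yaw",yaw.round(3),"F",s["contact_force"].round(2),"T",s["ft_torque"].round(3),"j6",s["joint_pos"][5].round(2),s["time"])
im,d=grab_frame("scene");im2,d2=grab_frame("top")
o=cv2.resize(im[110:170,310:390],None,fx=10,fy=10,interpolation=cv2.INTER_CUBIC);o=cv2.convertScaleAbs(o,alpha=1.5)
o=np.ascontiguousarray(o)
K,D,R,t=cam("scene");a=np.linspace(0,2*np.pi,240)
off=float(sys.argv[2])
for r,zz,c,col in((.034,p[2]-off,p[:2],(255,0,0)),(.034,p[2]-off+.023,p[:2],(255,0,0)),(.0235,.155,(.5665,.119),(0,255,0)),(.041,.13,(.5665,.119),(0,255,0))):
    X=np.c_[c[0]+r*np.cos(a),c[1]+r*np.sin(a),np.full(240,zz)]
    for q in cv2.projectPoints(X,cv2.Rodrigues(R)[0],t,K,D)[0][:,0]:
        cv2.circle(o,tuple(int(v) for v in (q-[310,110]+.5)*10),1,col,-1)
save(sys.argv[1],o)
E
python3 look.py at1 .0292
```

```text
[0.5921 0.0932 0.2372] yaw 2.876 F [-0.05 -0.09 -0.86] T [0.05  0.003 0.008] j6 -1.27 4.775
```

View pics/at1.png

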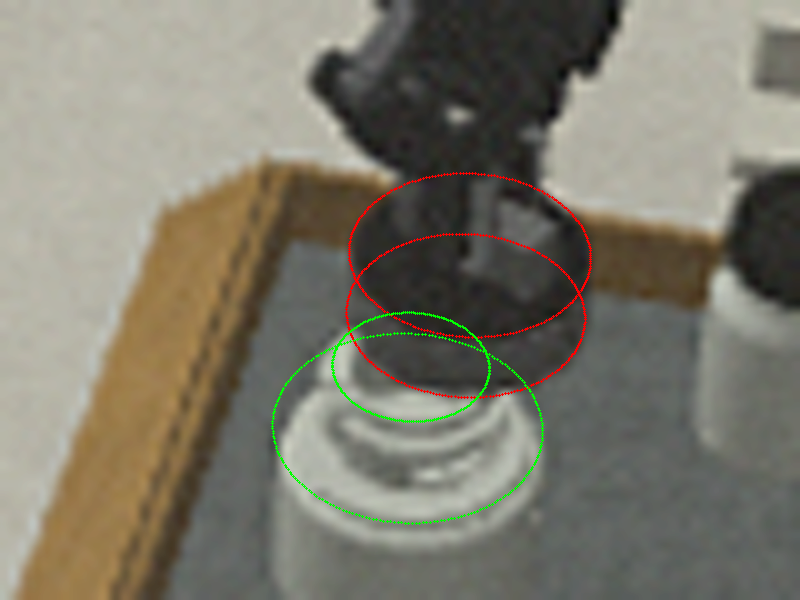

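The lid outline matches the projection from the TCP to about 1 mm, so the grasp is centred. The axes turned during the carry, so the lid is off to the side of the jar. I'll refine the jar centre with an edge fit.

```bash
cat > fit.py <<'E'
from h import *
def fit(n,img,c0,rings,sign,rng=.007,zr=(0,)):
    g=cv2.GaussianBlur(cv2.cvtColor(img,cv2.COLOR_BGR2GRAY).astype(np.float32),(0,0),.7)
    K,D,R,t=cam(n);a=np.linspace(0,2*np.pi,180,endpoint=False);best=[]
    def samp(c,r,z):
        X=np.c_[c[0]+r*np.cos(a),c[1]+r*np.sin(a),np.full(len(a),z)]
        uv=cv2.projectPoints(X,cv2.Rodrigues(R)[0],t,K,D)[0].astype(np.float32)
        return cv2.remap(g,uv[...,0],uv[...,1],cv2.INTER_CUBIC)[:,0]
    for dz in zr:
      for dx in np.arange(-rng,rng+1e-6,.0005):
        for dy in np.arange(-rng,rng+1e-6,.0005):
            c=(c0[0]+dx,c0[1]+dy)
            s=sum(np.clip(sign*(samp(c,r-.0015,z+dz)-samp(c,r+.0015,z+dz)),-5,25).mean() for r,z in rings)
            best.append((s,*c,dz))
    best.sort(reverse=True);B=np.array(best[:8]);return B[0].round(4),B.mean(0).round(4)
if __name__=="__main__":
    S=cv2.imread("pics/scene0.png");T=cv2.imread("pics/top0.png")
    zz=np.arange(-.02,.011,.0025)
    print("rim scene",fit("scene",S,(.567,.119),[(.0235,.155)],1))
    print("hole+rim",fit("scene",S,(.567,.119),[(.0235,.155),(.041,.121)],1))
    print("shoulder scene",fit("scene",S,(.567,.119),[(.041,.13)],1,zr=zz))
    print("shoulder top",fit("top",T,(.567,.119),[(.041,.13)],1,zr=zz))
    print("lid0 scene",fit("scene",S,(.491,-.312),[(.034,.001),(.034,.023)],-1))
    print("lid0 top",fit("top",T,(.491,-.312),[(.034,.023)],-1))
    s=state();p=s["tool_pos"];im,_=grab_frame("scene");im=np.ascontiguousarray(im[:,:,::-1])
    print(p[:2],"lid now",fit("scene",im,p[:2],[(.034,p[2]-.0292),(.034,p[2]-.0062)],-1))
E
time python3 fit.py
```

```text
rim scene (array([10.1772,  0.567 ,  0.1205,  0.    ]), array([10.0819,  0.5672,  0.1207,  0.    ]))
hole+rim (array([21.3506,  0.5675,  0.12  ,  0.    ]), array([21.1276,  0.5675,  0.1198,  0.    ]))
shoulder scene (array([12.9923,  0.5655,  0.1255, -0.0175]), array([12.9266,  0.5663,  0.1235, -0.0153]))
shoulder top (array([16.0347,  0.565 ,  0.122 , -0.02  ]), array([15.9869,  0.5649,  0.1221, -0.0188]))
lid0 scene (array([33.6761,  0.4915, -0.3125,  0.    ]), array([33.6417,  0.4918, -0.3125,  0.    ]))
lid0 top (array([23.7668,  0.489 , -0.309 ,  0.    ]), array([23.6724,  0.4891, -0.3089,  0.    ]))
[0.59218126 0.09280893] lid now (array([18.9876,  0.5927,  0.0928,  0.    ]), array([18.8941,  0.5931,  0.0927,  0.    ]))
real	0m4.806s
user	0m5.083s
sys	0m0.066s
```

The scene fit agrees with the robot, putting the jar at (0.5673, 0.1198). Moving above it and lowering to just above the rim.

Request:
jog_arm(
  targets=[
    [[0.6, 0.4, 0], [0, 0, 0], 5],
    [[1.25, 0.76, 0], [0, 0, 0], 5],
    [[1.25, 0.76, 0.6], [0, 0, 0], 5],
    [[1.25, 0.76, 1.3], [0, 0, 0], 5],
    [[1.25, 0.76, 1.8], [0, 0, 0], 5],
    [[1.25, 0.76, 1.8], [0, 0, 0], 5],
    [[1.25, 0.76, 1.8], [0, 0, 0], 5],
  ],
)

```text
time: 5.8
tool_pos: [0.5678, 0.1198, 0.1927]
tool_rot: [0.0, 0.133, 0.991, 0.0]
contact_force: [-0.1, 0.5, 0.0]
gripper_width: 0.142
grasp_force: 61.3
```

```bash
python3 look.py at2 .0292
python3 - <<'E'
from fit import *
s=state();p=s["tool_pos"];im,_=grab_frame("scene");im=np.ascontiguousarray(im[:,:,::-1])
print("lid now",fit("scene",im,p[:2],[(.034,p[2]-.0292),(.034,p[2]-.0062)],-1))
E
```

```text
[0.5678 0.1198 0.1927] yaw 2.876 F [-0.09  0.52  0.01] T [ 0.045 -0.053 -0.023] j6 -1.22 5.8
lid now (array([19.2118,  0.5691,  0.1189,  0.    ]), array([19.0888,  0.5692,  0.1191,  0.    ]))
```

View pics/at2.png

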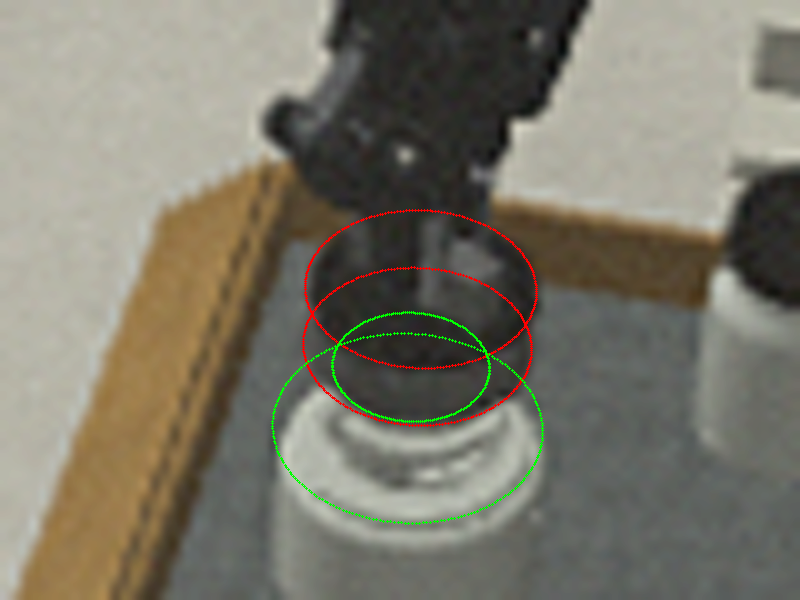

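The lid hangs centred over the neck, within about 1.3 mm. Lowering it gently.

Request:
jog_arm(
  targets=[
    [[0.05, 0, 0.2], [0, 0, 0], 5],
    [[0.05, 0, 0.4], [0, 0, 0], 5],
    [[0.05, 0, 0.55], [0, 0, 0], 5],
    [[0.05, 0, 0.65], [0, 0, 0], 5],
    [[0.05, 0, 0.72], [0, 0, 0], 5],
    [[0.05, 0, 0.78], [0, 0, 0], 5],
    [[0.05, 0, 0.78], [0, 0, 0], 5],
  ],
)

```text
time: 6.82
tool_pos: [0.5665, 0.1203, 0.1736]
tool_rot: [0.0, 0.133, 0.991, 0.0]
contact_force: [-0.7, 0.1, 3.1]
gripper_width: 0.145
grasp_force: 61.8
```

```bash
python3 -c "
from h import *
s=state();print(s['tool_pos'],s['contact_force'],s['ft_torque'])"
```

```text
[0.56650296 0.12030337 0.17357549] [-0.74554833  0.11983622  3.05200112] [-0.1331836   0.06597978 -0.03124349]
```

On the ledge with about 3.5 N. Turning anticlockwise with slightly more push.

Request:
jog_arm(
  targets=[
    [[0, 0, 0.06], [0, 0, -0.3], 5],
    [[0, 0, 0.06], [0, 0, -0.6], 5],
    [[0, 0, 0.06], [0, 0, -0.9], 5],
    [[0, 0, 0.06], [0, 0, -1.2], 5],
    [[0, 0, 0.06], [0, 0, -1.5], 5],
    [[0, 0, 0.06], [0, 0, -1.8], 5],
    [[0, 0, 0.06], [0, 0, -2.1], 5],
    [[0, 0, 0.06], [0, 0, -2.4], 5],
  ],
)

```text
time: 7.82
tool_pos: [0.5668, 0.1199, 0.1721]
tool_rot: [0.001, -0.035, 0.999, -0.0]
contact_force: [-0.3, -1.7, 3.4]
gripper_width: 0.143
grasp_force: 61.8
```

```bash
cat > st.py <<'E'
from h import *
s=state();w,x,y,z=s["tool_rot"];print(s['time'],s['tool_pos'].round(4),s['contact_force'].round(2),s['ft_torque'].round(3),"yaw",round(2*np.arctan2(y,x)%6.2832,3),s['joint_pos'][5].round(2))
E
python3 st.py
```

```text
7.825 [0.5668 0.1199 0.1721] [-0.31 -1.67  3.39] [-0.295 -0.106 -0.07 ] yaw 3.212 -1.56
```

Request:
jog_arm(
  targets=[
    [[0, 0, 0.06], [0, 0, -0.25], 5],
    [[0, 0, 0.06], [0, 0, -0.5], 5],
    [[0, 0, 0.06], [0, 0, -0.75], 5],
    [[0, 0, 0.06], [0, 0, -1.0], 5],
  ],
)

```text
time: 8.32
tool_pos: [0.5667, 0.1202, 0.1704]
tool_rot: [0.001, -0.105, 0.994, -0.0]
contact_force: [1.4, -1.6, 3.9]
gripper_width: 0.144
grasp_force: 62.0
```

```bash
python3 st.py
```

```text
8.325 [0.5667 0.1202 0.1704] [ 1.44 -1.58  3.85] [-0.349 -0.212 -0.164] yaw 3.353 -1.7
```

Request:
jog_arm(
  targets=[
    [[0, 0, 0], [0, 0, -0.25], 5],
    [[0, 0, 0], [0, 0, -0.5], 5],
    [[0, 0, 0], [0, 0, -0.75], 5],
    [[0, 0, 0], [0, 0, -1.0], 5],
  ],
)

```text
time: 8.82
tool_pos: [0.5664, 0.1201, 0.1701]
tool_rot: [0.0, -0.174, 0.985, -0.0]
contact_force: [0.7, -3.3, 4.2]
gripper_width: 0.147
grasp_force: 62.0
```

```bash
python3 st.py
```

```text
8.825 [0.5664 0.1201 0.1701] [ 0.71 -3.28  4.17] [-0.578 -0.328 -0.114] yaw 3.492 -1.84
```

Request:
jog_arm(
  targets=[
    [[0.01, -0.04, 0], [0, 0, -0.25], 5],
    [[0.01, -0.04, 0], [0, 0, -0.5], 5],
    [[0.01, -0.04, 0], [0, 0, -0.75], 5],
    [[0.01, -0.04, 0], [0, 0, -1.0], 5],
  ],
)

```text
time: 9.32
tool_pos: [0.5662, 0.1194, 0.1695]
tool_rot: [-0.0, -0.243, 0.97, 0.0]
contact_force: [2.0, 0.6, 0.7]
gripper_width: 0.147
grasp_force: 61.5
```

```bash
python3 st.py
```

```text
9.325 [0.5662 0.1194 0.1695] [1.97 0.63 0.7 ] [-0.132 -0.474 -0.062] yaw 3.633 -1.98
```

The force fell to about 1 N at yaw 28°, so the lugs have dropped. I'll press a little to seat them and confirm.

Request:
jog_arm(
  targets=[
    [[-0.02, -0.01, 0.05], [0, 0, 0], 5],
    [[-0.02, -0.01, 0.1], [0, 0, 0], 5],
    [[-0.02, -0.01, 0.15], [0, 0, 0], 5],
    [[-0.02, -0.01, 0.15], [0, 0, 0], 5],
  ],
)

```text
time: 9.82
tool_pos: [0.5665, 0.1194, 0.166]
tool_rot: [-0.001, -0.242, 0.97, 0.0]
contact_force: [-0.8, 0.2, 1.1]
gripper_width: 0.146
grasp_force: 61.6
```

```bash
python3 st.py
```

```text
9.825 [0.5665 0.1194 0.166 ] [-0.82  0.19  1.06] [ 0.086  0.094 -0.02 ] yaw 3.63 -1.98
```

Request:
jog_arm(
  targets=[
    [[0, 0, 0.05], [0, 0, 0], 5],
    [[0, 0, 0.1], [0, 0, 0], 5],
    [[0, 0, 0.1], [0, 0, 0], 5],
  ],
)

```text
time: 10.2
tool_pos: [0.5667, 0.1193, 0.1638]
tool_rot: [-0.0, -0.242, 0.97, 0.0]
contact_force: [-2.6, 1.1, 2.2]
gripper_width: 0.147
grasp_force: 61.8
```

```bash
python3 st.py
```

```text
10.2 [0.5667 0.1193 0.1638] [-2.57  1.08  2.23] [0.086 0.402 0.065] yaw 3.63 -1.98
```

The lugs are in the gaps: TCP is about 8–9 mm lower than on the ledge and there is contact again. Screwing clockwise.

Request:
jog_arm(
  targets=[
    [[0.01, 0, 0.01], [0, 0, 0.5], 5],
    [[0.01, 0, 0.02], [0, 0, 1.0], 5],
    [[0.01, 0, 0.04], [0, 0, 1.5], 5],
    [[0.01, 0, 0.05], [0, 0, 2.0], 5],
  ],
)

```text
time: 10.7
tool_pos: [0.5674, 0.1192, 0.1632]
tool_rot: [0.001, -0.103, 0.995, -0.0]
contact_force: [-0.4, 0.2, 3.1]
gripper_width: 0.147
grasp_force: 61.8
```

```bash
python3 st.py
```

```text
10.7 [0.5674 0.1192 0.1632] [-0.36  0.23  3.13] [0.059 0.031 0.066] yaw 3.348 -1.7
```

Request:
jog_arm(
  targets=[
    [[0, 0, 0.01], [0, 0, 0.5], 5],
    [[0, 0, 0.02], [0, 0, 1.0], 5],
    [[0, 0, 0.03], [0, 0, 1.5], 5],
    [[0, 0, 0.04], [0, 0, 2.0], 5],
    [[0, 0, 0.05], [0, 0, 2.5], 5],
    [[0, 0, 0.06], [0, 0, 3.0], 5],
  ],
)

```text
time: 11.45
tool_pos: [0.5675, 0.1193, 0.1617]
tool_rot: [0.001, 0.106, 0.994, 0.0]
contact_force: [0.1, 1.2, 3.3]
gripper_width: 0.143
grasp_force: 61.7
```

```bash
python3 st.py
```

```text
11.45 [0.5675 0.1193 0.1617] [0.14 1.16 3.29] [ 0.127 -0.067  0.084] yaw 2.929 -1.28
```

Request:
jog_arm(
  targets=[
    [[0, 0, 0.01], [0, 0, 0.5], 5],
    [[0, 0, 0.02], [0, 0, 1.0], 5],
    [[0, 0, 0.03], [0, 0, 1.5], 5],
    [[0, 0, 0.04], [0, 0, 2.0], 5],
    [[0, 0, 0.04], [0, 0, 2.4], 5],
  ],
)

```text
time: 12.08
tool_pos: [0.5676, 0.1189, 0.1608]
tool_rot: [0.001, 0.27, 0.963, 0.0]
contact_force: [-0.2, -0.4, 3.3]
gripper_width: 0.139
grasp_force: 61.8
```

```bash
python3 st.py
```

```text
12.075 [0.5676 0.1189 0.1608] [-0.15 -0.38  3.3 ] [-0.154  0.033  0.076] yaw 2.595 -0.95
```

Request:
jog_arm(
  targets=[
    [[0, 0, 0.01], [0, 0, 0.3], 5],
    [[0, 0, 0.01], [0, 0, 0.6], 5],
    [[0, 0, 0.02], [0, 0, 0.9], 5],
    [[0, 0, 0.02], [0, 0, 1.1], 5],
  ],
)

```text
time: 12.58
tool_pos: [0.5675, 0.1189, 0.1603]
tool_rot: [0.001, 0.343, 0.939, 0.0]
contact_force: [0.6, -1.2, 4.0]
gripper_width: 0.144
grasp_force: 61.9
```

```bash
python3 st.py
```

```text
12.575 [0.5675 0.1189 0.1603] [ 0.58 -1.22  4.03] [-0.127 -0.088  0.042] yaw 2.442 -0.79
```

Request:
jog_arm(
  targets=[
    [[0, 0, 0.01], [0, 0, 0.2], 5],
    [[0, 0, 0.01], [0, 0, 0.4], 5],
    [[0, 0, 0.01], [0, 0, 0.6], 5],
  ],
)

```text
time: 12.95
tool_pos: [0.567, 0.1191, 0.1596]
tool_rot: [0.0, 0.382, 0.924, 0.0]
contact_force: [-0.1, -0.0, 5.6]
gripper_width: 0.144
grasp_force: 62.0
```

```bash
python3 st.py
```

```text
12.95 [0.567  0.1191 0.1596] [-0.07 -0.02  5.62] [-0.088 -0.176  0.109] yaw 2.358 -0.71
```

Request:
jog_arm(
  targets=[
    [[0, 0, 0], [0, 0, 0.15], 5],
    [[0, 0, 0], [0, 0, 0.3], 5],
    [[0, 0, 0], [0, 0, 0.3], 5],
  ],
)

```text
time: 13.32
tool_pos: [0.5669, 0.1192, 0.1594]
tool_rot: [0.0, 0.401, 0.916, 0.0]
contact_force: [1.0, -1.1, 5.1]
gripper_width: 0.143
grasp_force: 62.0
```

```bash
python3 st.py
```

```text
13.325 [0.5669 0.1192 0.1594] [ 0.95 -1.12  5.09] [-0.187 -0.222  0.156] yaw 2.317 -0.67
```

Request:
jog_arm(
  targets=[
    [[0, 0, 0], [0, 0, 0.15], 5],
    [[0, 0, 0], [0, 0, 0.3], 5],
    [[0, 0, 0], [0, 0, 0.3], 5],
  ],
)

```text
time: 13.7
tool_pos: [0.5669, 0.1192, 0.1594]
tool_rot: [0.0, 0.42, 0.908, 0.0]
contact_force: [1.6, 0.2, 4.9]
gripper_width: 0.142
grasp_force: 62.0
```

```bash
python3 st.py
```

```text
13.7 [0.5669 0.1192 0.1594] [1.56 0.23 4.88] [-0.115 -0.335  0.202] yaw 2.275 -0.63
```

Torque is building at about 0.2 N·m, partly from the downward push. I'll ease the push and read the true tightening torque.

Request:
jog_arm(
  targets=[
    [[0, 0, -0.05], [0, 0, 0], 5],
    [[0, 0, -0.1], [0, 0, 0], 5],
    [[0, 0, -0.15], [0, 0, 0], 5],
    [[0, 0, -0.15], [0, 0, 0], 5],
  ],
)

```text
time: 14.2
tool_pos: [0.5668, 0.1192, 0.1628]
tool_rot: [0.0, 0.42, 0.908, 0.0]
contact_force: [4.4, -0.7, 2.3]
gripper_width: 0.148
grasp_force: 61.7
```

```bash
python3 st.py; python3 st.py
```

```text
14.2 [0.5668 0.1192 0.1628] [ 4.41 -0.71  2.28] [-0.066 -0.642  0.239] yaw 2.275 -0.63
14.2 [0.5668 0.1192 0.1628] [ 4.41 -0.71  2.28] [-0.066 -0.642  0.239] yaw 2.275 -0.63
```

Request:
jog_arm(
  targets=[
    [[-0.03, 0.03, 0], [0, 0, 0], 5],
    [[-0.03, 0.03, -0.04], [0, 0, 0], 5],
    [[-0.03, 0.03, -0.04], [0, 0, 0], 5],
  ],
)

```text
time: 14.58
tool_pos: [0.567, 0.1192, 0.1634]
tool_rot: [-0.001, 0.42, 0.908, -0.0]
contact_force: [-0.2, 0.4, 0.3]
gripper_width: 0.148
grasp_force: 61.6
```

```bash
python3 st.py; cat look.py >/dev/null
python3 - <<'E'
from h import *
im,_=grab_frame("scene")
save("home",cv2.convertScaleAbs(cv2.resize(im[110:170,310:390],None,fx=10,fy=10,interpolation=cv2.INTER_CUBIC),alpha=1.5))
E
```

```text
14.575 [0.567  0.1192 0.1634] [-0.23  0.39  0.3 ] [0.039 0.054 0.201] yaw 2.276 -0.63
```

View pics/home.png

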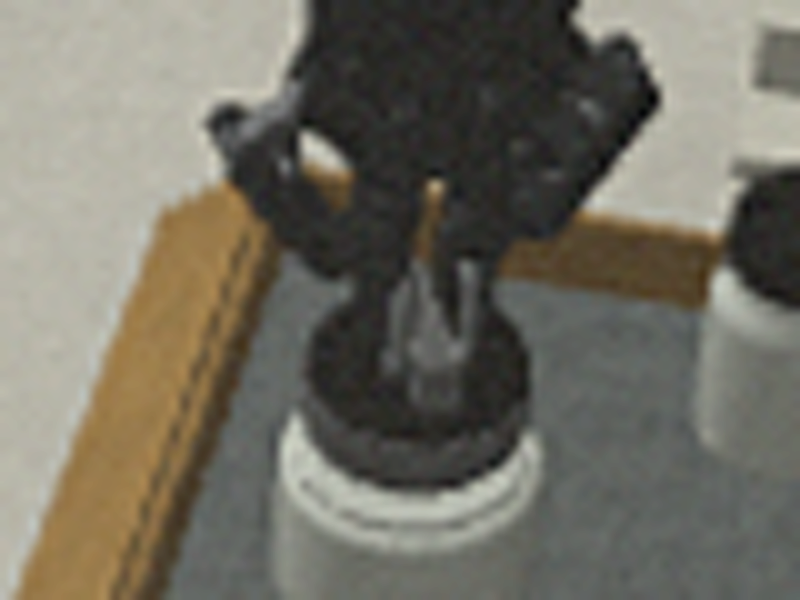

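The lid sits level on the neck, with the grip bar around (430,360) in the crop. It holds 0.2 N·m with almost no push or side force, so it is snug. Releasing and lifting straight up.

Request:
jog_arm(
  targets=[
    [[0, 0, 0], [0, 0, 0], 20],
    [[0, 0, 0], [0, 0, 0], 35],
    [[0, 0, -0.1], [0, 0, 0], 40],
    [[0, 0, -0.6], [0, 0, 0], 40],
    [[0, 0, -1.6], [0, 0, 0], 40],
    [[0, 0, -2.8], [0, 0, 0], 40],
    [[0, 0, -4], [0, 0, 0], 40],
    [[0, 0, -4], [0, 0, 0], 40],
  ],
)

```text
time: 15.62
tool_pos: [0.5696, 0.1192, 0.2687]
tool_rot: [0.003, 0.42, 0.908, 0.002]
contact_force: [-0.7, -0.0, 0.5]
gripper_width: 0.398
grasp_force: 0.0
```

```bash
python3 - <<'E'
from fit import *
im,_=grab_frame("scene");b=np.ascontiguousarray(im[:,:,::-1])
print(fit("scene",b,(.567,.1195),[(.034,.136),(.034,.159)],-1,zr=np.arange(-.008,.009,.001)))
save("end",cv2.convertScaleAbs(cv2.resize(im[110:170,310:390],None,fx=10,fy=10,interpolation=cv2.INTER_CUBIC),alpha=1.5))
E
python3 st.py
```

```text
(array([2.49545e+01, 5.70500e-01, 1.14500e-01, 4.00000e-03]), array([2.49075e+01, 5.70300e-01, 1.15000e-01, 3.60000e-03]))
15.675 [0.5686 0.1192 0.2661] [-0.06 -0.1  -0.51] [-0.029 -0.019 -0.066] yaw 2.275 -0.63
```

View pics/end.png

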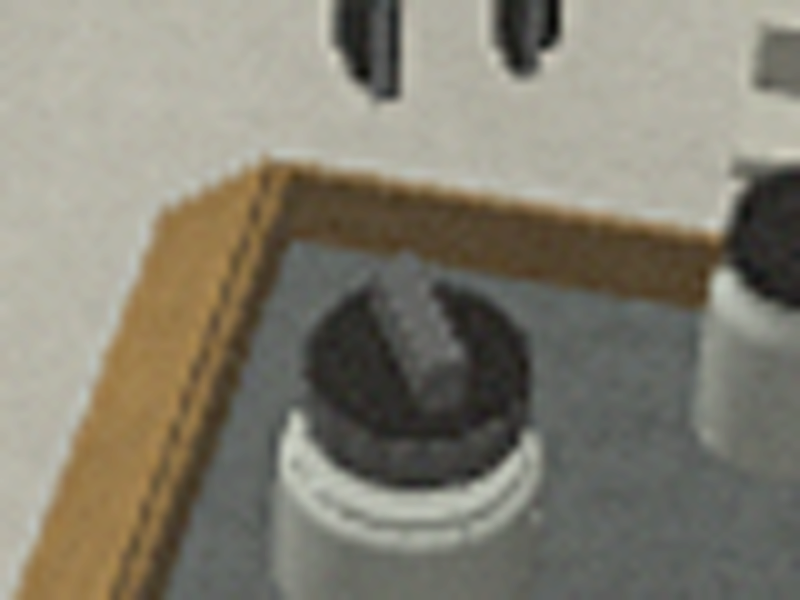

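The lid is level and down on the jar, around (418,385) in the crop, and the gripper is clear of it. Handing in.

```bash
python3 -c "
from plant import *
print(job_done())"
```

```text
the job is handed in; nothing more can be done
None
```

The lid is screwed down on the open jar and released, and the job was handed in at about 16 s with no verdict returned. It held about 0.2 N·m with almost no push before release, and sits level in the last picture.

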